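# Click the scriber's point out on the bench hook and lay it ready

### The job

The scriber is wanted for marking out the violin plate. Pick it up, press its red end button against the fence of the bench hook until the point clicks out and stays out, and then lay it, point still out, in the empty notch of the wooden tool rest beside the pencil, its barrel across both end boards. Let the bare carbide point touch nothing, and leave the other things on the bench where they are.

Things in the scene. Friction and masses are not known exactly. Their poses are not given: they have to be found in the camera images.
- scriber: retractable scriber on the bench: dark blue octagonal barrel 116 mm long, 14 mm across flats, red push button at one end, aluminium nose cone at the other, 158 mm over all, 75 g. Steel clip on top near the button, up to 18 mm above the underside. Origin: middle of the barrel's underside. x runs along the barrel towards the button (at the start roughly away from the robot), z towards the clip.
- barrel_mid (a point): middle of the barrel on its centre line, 7 mm above the underside. Axes as scriber.
- button_face (a point): centre of the red button's end face (button 9 mm across), on the barrel's centre line; 78 mm from barrel_mid while the button is out, 69 mm when it is latched in (it then stands 3 mm proud of the cap, which ends 66 mm from barrel_mid).
- scriber_button (a joint): how far the button is in, m: 0 = out, point hidden; 0.009 = fully in. Point and button are one piece: the point comes out as the button goes in. It resists with 4 N, 7 N at 1 to 2 mm, then less; past about 6 mm it snaps fully in and stays, the point 8 mm out of the nose. Let go earlier, it springs back. A second press does not release it (the clip does that).
- scriber_point: the carbide point, a needle 3 mm thick at the nose end of the scriber, hidden until the button is in. Body origin and axes as scriber, but it slides with the button.
- point_tip (a point): the point's very end, on the barrel's centre line: 79 mm from barrel_mid while hidden (the nose ends at 80 mm), 88 mm when out.
- bench_hook: bench hook, fixed, square to the bench, hooked over its front edge: a light board 270 mm (x) by 170 mm (y), its upper face 14 mm above the bench, with a fence across its far end. The fence's flat near face looks towards the robot (-x). Origin: middle of the board's underside; x points away from the robot.
- fence (a point): centre of the fence's near face, 31 mm above the bench; the face reaches 73 mm to either side (y) and from 14 mm to 48 mm above the bench. x is square to the face, away from the robot.
- tool_rest: small pale wooden rest for marking tools, fixed: base 100 by 136 by 10 mm and two notched end boards 12 mm thick, at x = -38 and +38 mm, 64 mm apart inside, 37.5 mm high. Notches run along the rest's x, at y = +33 mm (empty) and y = -33 mm (holds the pencil). Origin: middle of the base's underside.
- empty_notch (a point): middle of the floor of the empty notch, halfway between the two end boards, 27 mm above the bench (between the boards there is only the base, 10 mm high). The notch floor is 6.6 mm wide with flanks at 45 degrees that open to 29 mm at the top; a tool lies in it along the rest's x axis. Axes as tool_rest.
- pencil: flat-sided pencil, 154 mm long and 7 mm thick, loose in the rest's other notch. Origin: middle of its underside.
- sanding_block: cork sanding block, 46 x 90 x 27 mm, loose on the bench behind the bench hook. Origin: middle of its underside.
- spool_clamp_1: wooden spool clamp, upright, 35 mm across and 68 mm high, loose. Origin: middle of its underside.
- spool_clamp_3: wooden spool clamp, upright, 35 mm across and 68 mm high, loose. Origin: middle of its underside.
- bridge_blank_2: maple bridge blank, 33 x 41 x 9 mm, lying loose. Origin: middle of its underside.
- finger_plane: small brass finger plane, 29 x 60 x 31 mm, loose to the right of the bench hook. Origin: middle of its underside.
Mind the look-alikes: they are no part of the job. What is shaped like the tool_rest but yellow is not meant.

How it is judged (in metres and radians):
On the way, in this order (a step that is already met when the one before it is completed fails the run):
1. the button is being pushed in against the bench hook (value of joint scriber_button above 0.002 m and contact force between scriber and bench_hook above 1 N).
2. the button has clicked fully in and stays there: the point is out (value of joint scriber_button above 0.0082 m), for 0.3 s.
At the end, for the whole second after the job is handed in: Button still latched in (over 8.2 of 9 mm), point out; scriber at rest in the empty notch on both end boards: within 0.08 rad of the notch either way round, barrel middle within 22 mm lengthways and 6 mm sideways, centre line 31 to 37.5 mm above the bench (value of joint scriber_button above 0.0082 m and x of barrel_mid in the frame of tool_rest between -0.022 and 0.022 m and y of barrel_mid in the frame of tool_rest between 0.027 and 0.039 m and z of barrel_mid in the frame of tool_rest between 0.031 and 0.0375 m and angle between the x axis of scriber and the x axis of tool_rest, either way round below 0.08 rad and linear speed of scriber below 0.02 m/s and contact force between scriber and tool_rest above 0.2 N); the robot touches nothing.
It fails at once if the bare point touches something (more than 0.5 N) (contact force between scriber_point and anything else above 0.5 N).
It fails at once if one of the loose things (pencil, sanding block, spool clamps, bridge blank, finger plane) is shifted by more than 30 mm (distance of any of pencil, sanding_block, spool_clamp_1, spool_clamp_3, bridge_blank_2, finger_plane from where it was at the start of the episode above 0.03 m).
It also fails if it takes over 48 s, if anything falls off the work surface, if the arm or the gripper's body presses on something with over 40 N, if the wrist force passes 120 N, or if a joint passes its speed limit or range.

### The arm

A 6-joint arm with a two-finger parallel gripper is mounted at the origin on a cart in front of the work surface, level with it; the furniture and walls round the work are solid. World frame = base frame: x ahead of the robot, y to its left, z up, the work surface at z = 0. Lengths are in m, angles in degrees, forces in N, time in s.
With the tool pointing down it reaches from about 0.35 to 0.875 m from the base axis. Payload 4.2 kg.
Tool frame: the origin (TCP) lies midway between the tips of the shut fingers; the grasp point (between the pads) lies 19 mm behind it; y points along the fingers, z is the direction in which the jaws open and shut, and the axes are right-handed (so a half turn about y gives the same grasp; the last joint's range is limited). The gripper opens to 87 mm and grips with 3 to 60 N. Pads are 19 mm wide; open, the fingers measure 117 mm over their backs; the gripper's body (75 mm by 190 mm) begins 51 mm behind the grasp point.
Start: joints at [86.265, 22.042, 0.453, 0, -68.411, -14.817], TCP at [0.199, 0.593, 0.223] pointing down, gripper open.
Joint ranges: [-179.83, 179.83], [-69.29, 118.12], [-61.27, 80.66], [-181.25, 117.63], [-171.15, -9.14], [-177.46, 177.46]. Speed limits (degrees/s): [159.86, 159.86, 180, 180, 180, 180].

### API

Orientations are given as [roll, pitch, yaw] about the fixed x, y, z axes, in that order (R = Rz(yaw) Ry(pitch) Rx(roll)).
In Python, from workcell import env gives the robot as it stands. The module is installed in compiled form; this text tells all that it offers. Calls block until the motion is done:
- env.goto(position, orientation): joint-space move of the TCP to a pose.
- env.move_straight(position, rotation=None, rate=0.15, force_limit=None): straight line of the TCP; rotation=None keeps the orientation; rate is the mean speed in m/s. With force_limit (N) it stops when the force on the tool has changed by that much, and returns True; else False.
- env.set_joints(angles): joint-space move.
- env.gripper_to(opening, grasp_force=None): opening from 0.0 (shut) to 1.0 (fully open); grasp_force is the grip in N (None keeps the last); returns when the fingers have stopped.
- env.dwell(seconds).
- env.inverse_kinematics(position, orientation): joint angles nearest the present ones, or None.
- env.read_state(): the state.
- env.grab_frame(name): name is "scene" or "side" or "wrist"; returns a dict with "image" (400x640x3 uint8, blue, green, red), "fx", "fy", "cx", "cy" (pixels), "position" and "orientation" of the camera in the world. Camera axes: x right, y up, looking along -z (the intrinsics and any distortion apply to the point x, -y, -z); pixel columns grow to the right and rows downward; lengths in m; the calibration is good to about 2 mm. A picture is of the moment at which its call begins. There is no depth.
A pose or a line that the arm cannot do raises env.Unreachable and nothing moves.
- env.close_job(): hands the job in, once; it reports no verdict.
Trained networks look in a picture, given as the dict that the camera call returned (one of the last four; its "shot" number tells which), for a name from the list of things; names that differ only in an ending like _2 or _b are one class to them, and where a whole thing is asked for, a point or a joint stands for the part that bears it (a point fixed in the world has none). Each returns a list of dicts, best first, with "score" (0 to 1); they miss things now and then, are a little off and sometimes report something else, mostly with a low value. They report only what shows in the picture. A call takes as long as a camera call. They do not tell look-alikes from the thing itself.
- env.search_frame(picture, thing): "xyz" ([x, y, z] in m, in world coordinates, good to about 4 mm: the middle of the surface that is visible of it).
- env.trace(picture, thing): "mask" (400x640 bool, what is visible of it).
The state is a dict: "clock": time; "joint_positions": joint angles; "qvel": joint speeds; "joint_torque": joint torques, N m; "position": TCP position; "tool_rot": TCP orientation; "force": force on the tool from outside, world axes, zero at the start; "wrist_torque": the same for the moment, N m; "opening": opening from 0.0 (shut) to 1.0 (fully open).
Only numpy, scipy, OpenCV 4.12 (cv2) and the standard library are available. Lean on these libraries where they do the work, as an engineer would, in place of code of your own. Each camera call takes 0.05 s, during which the arm holds its last target.

## Working session

There is one attempt and no reset: what is moved stays moved. The work goes in short steps, each a Python script; the robot and the scene stay as the last script left them, time stands still between calls to the robot, and variables do not carry over. Pictures are saved under pics/ and viewed, and the job is handed in when it is done.

```bash
mkdir -p pics; ls; python3 - <<'E'
from workcell import env
import cv2
for n in ("scene","side","wrist"):
    p=env.grab_frame(n); cv2.imwrite(f"pics/{n}0.png",p["image"])
    print(n,p["position"],p["orientation"],p["fx"],p["cx"],p["cy"],[k for k in p])
    for t in ("scriber","tool_rest","bench_hook"):
        for r in env.search_frame(p,t): print(t,r["xyz"],round(r["score"],2))
s=env.read_state();print(s["clock"],s["position"],s["tool_rot"],s["opening"])
E
```

```text
pics
scene [0.14571236 0.84549482 1.16634018] [  41.71846003   -0.68143519 -154.40451435] 426.29842814562306 318.6870396734306 196.62353602156068 ['image', 'fx', 'fy', 'cx', 'cy', 'position', 'orientation', 'shot']
scriber [0.4801, 0.0526, 0.0126] 0.71
tool_rest [0.4582, -0.1319, 0.0095] 0.79
tool_rest [0.5106, 0.2684, 0.0077] 0.76
bench_hook [0.3841, -0.3353, 0.0195] 0.71
side [ 0.06324335 -0.80159068  0.8301762 ] [ 48.80651512  -0.32940017 -34.91296463] 393.65161874308205 313.9464219062649 202.9232356028078 ['image', 'fx', 'fy', 'cx', 'cy', 'position', 'orientation', 'shot']
scriber [0.501, 0.251, 0.0123] 0.69
scriber [0.4776, 0.0458, 0.0136] 0.61
tool_rest [0.4523, -0.1504, 0.0103] 0.81
tool_rest [0.5052, 0.2492, 0.0132] 0.74
bench_hook [0.377, -0.3584, 0.0129] 0.66
bench_hook [0.5018, 0.2509, 0.0108] 0.18
wrist [0.27822454 0.56557375 0.38425552] [-1.75757241e+01  5.72434435e-02 -1.08538863e+02] 318.4498876136008 312.83962200712705 197.9352329132661 ['image', 'fx', 'fy', 'cx', 'cy', 'position', 'orientation', 'shot']
0.6 [0.19880562 0.59252051 0.22253441] [-8.99989077e+01 -9.67478910e-04  1.61445982e+02] 1.0022302373169678
```

View pics/scene0.png

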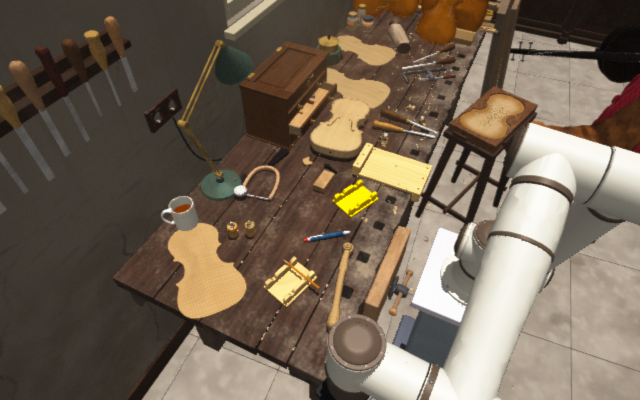

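View pics/side0.png

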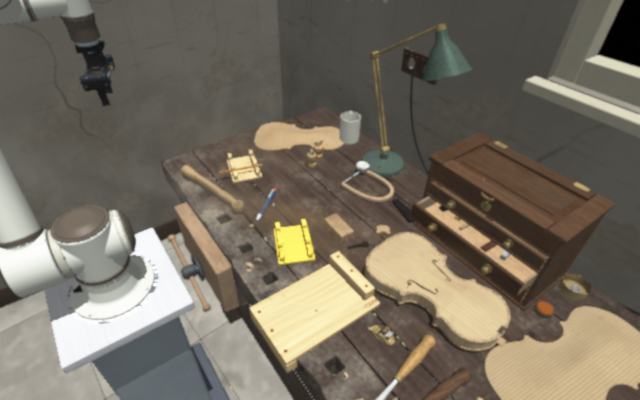

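View pics/wrist0.png

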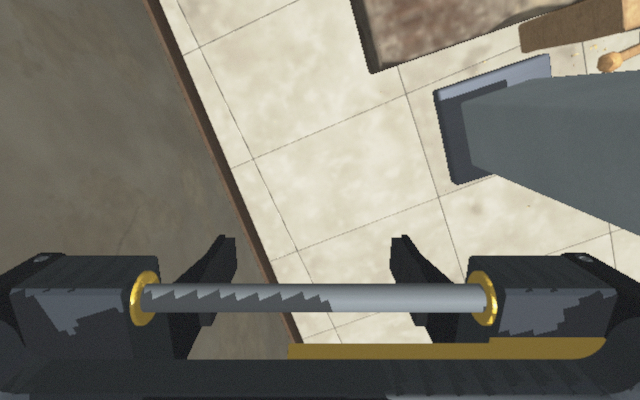

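```bash
cat > h.py <<'E'
from workcell import env
import cv2, numpy as np
from scipy.spatial.transform import Rotation as R
def rot(p): return R.from_euler('xyz',p["orientation"],degrees=True).as_matrix()
def proj(p,X):
    c=rot(p).T@(np.asarray(X,float)-p["position"]); return p["cx"]+p["fx"]*c[0]/-c[2], p["cy"]+p["fy"]*(-c[1])/-c[2]
def ray(p,u,v,z):
    d=rot(p)@np.array([(u-p["cx"])/p["fx"],-(v-p["cy"])/p["fy"],-1.]); o=np.array(p["position"]); return o+d*(z-o[2])/d[2]
def crop(p,x0,y0,x1,y1,name):
    s=min(800/(x1-x0),600/(y1-y0)); cv2.imwrite("pics/"+name,cv2.resize(p["image"][y0:y1,x0:x1],None,fx=s,fy=s,interpolation=cv2.INTER_CUBIC)); print(name,s)
E
python3 - <<'E'
from h import *
im=cv2.imread("pics/scene0.png"); 
a=cv2.resize(im[160:340,200:440],None,fx=3.3,fy=3.3,interpolation=cv2.INTER_CUBIC); cv2.imwrite("pics/scene0c.png",a)
im=cv2.imread("pics/side0.png"); 
a=cv2.resize(im[120:300,160:400],None,fx=3.3,fy=3.3,interpolation=cv2.INTER_CUBIC); cv2.imwrite("pics/side0c.png",a)
for pos in ([.40,.05,.25],[.5,.05,.25]):
  for y in (0,180): print(pos,y,env.inverse_kinematics(pos,[-90,0,y]))
E
```

```text
[0.4, 0.05, 0.25] 0 [ 3.04792703e+01 -1.67028536e+00 -2.52600218e+01 -2.54444375e-14
 -6.64102636e+01 -1.20479270e+02]
[0.4, 0.05, 0.25] 180 [ 3.04792703e+01 -1.67028536e+00 -2.52600218e+01  2.54444375e-14
 -6.64102636e+01  5.95207297e+01]
[0.5, 0.05, 0.25] 0 [ 2.42534487e+01  8.86723120e+00 -1.37608234e+01 -2.54444375e-14
 -6.73719454e+01 -1.14253449e+02]
[0.5, 0.05, 0.25] 180 [ 2.42534487e+01  8.86723120e+00 -1.37608234e+01  2.54444375e-14
 -6.73719454e+01  6.57465513e+01]
```

View pics/scene0c.png

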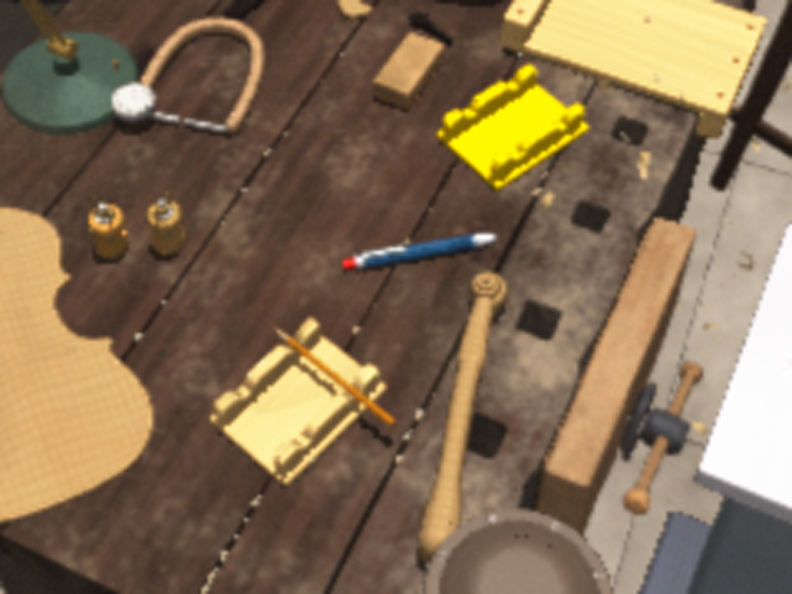

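View pics/side0c.png

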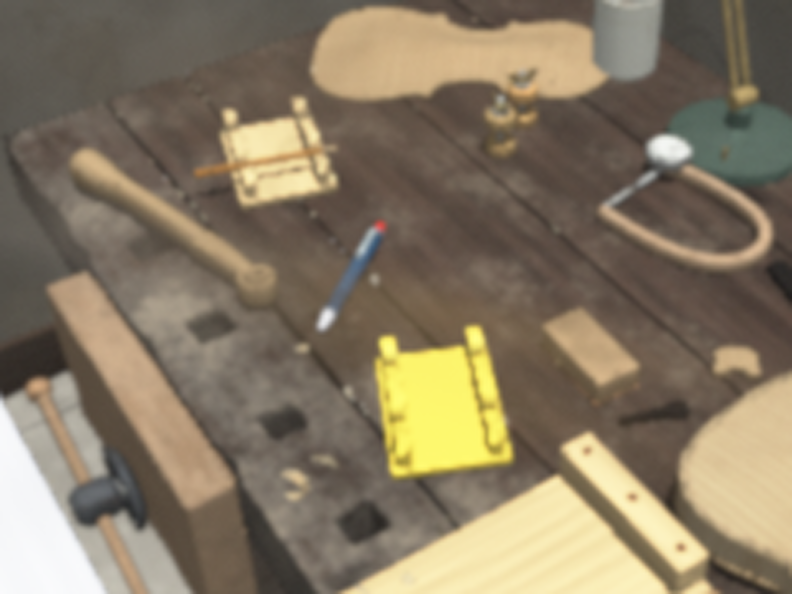

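```bash
python3 - <<'E'
from h import *
env.goto([.40,.05,.20],[-90,0,180])
p=env.grab_frame("wrist"); cv2.imwrite("pics/w1.png",p["image"]); print(p["position"],p["orientation"])
for t in ("scriber","tool_rest"):
    for r in env.search_frame(p,t): print(t,r["xyz"],round(r["score"],2))
np.save("w1.npy",env.trace(p,"scriber")[0]["mask"])
import pickle; pickle.dump(p,open("w1.pkl","wb"))
env.goto([.40,.22,.20],[-90,0,180])
p=env.grab_frame("wrist"); cv2.imwrite("pics/w2.png",p["image"]); print(p["position"],p["orientation"])
for t in ("tool_rest","pencil"):
    for r in env.search_frame(p,t): print(t,r["xyz"],round(r["score"],2))
pickle.dump(p,open("w2.pkl","wb"))
print(env.read_state()["clock"])
E
```

```text
[0.48407988 0.05037176 0.36201954] [-1.75331024e+01  5.44224895e-02 -8.99423949e+01]
scriber [0.4855, 0.0588, 0.0121] 0.79
tool_rest [0.5077, 0.2617, 0.0084] 0.65
tool_rest [0.4634, -0.1319, 0.0088] 0.63
[0.48352548 0.22013562 0.36148805] [-1.75994014e+01  1.19597826e-03 -8.99255832e+01]
tool_rest [0.4628, -0.0971, 0.0117] 0.81
tool_rest [0.5109, 0.2665, 0.0081] 0.72
pencil [0.4928, 0.235, 0.0358] 0.79
3.75
```

View pics/w1.png

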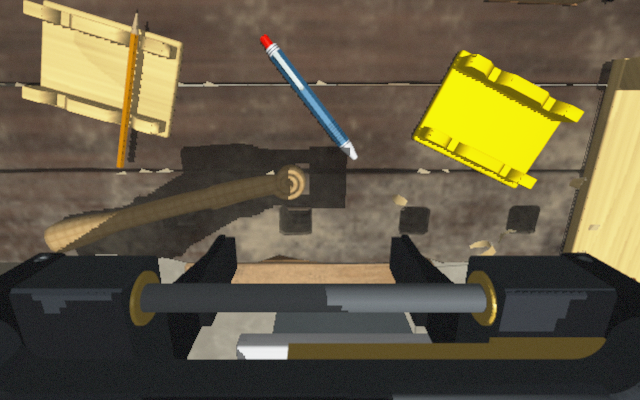

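View pics/w2.png

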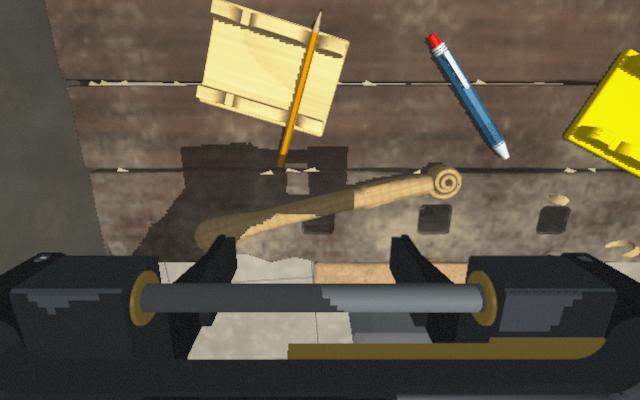

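```bash
python3 - <<'E'
from h import *
import pickle
p=pickle.load(open("w1.pkl","rb")); crop(p,240,20,380,170,"w1c.png")
q=pickle.load(open("w2.pkl","rb")); crop(q,180,0,370,180,"w2c.png")
m=np.load("w1.npy"); print(m.sum())
ys,xs=np.nonzero(m); 
P=np.array([ray(p,x,y,.009)[:2] for x,y in zip(xs,ys)])
c=P.mean(0); w,v=np.linalg.eigh(np.cov((P-c).T)); print(c,np.degrees(np.arctan2(v[1,1],v[0,1])), np.ptp((P-c)@v[:,1]),np.ptp((P-c)@v[:,0]))
r=cv2.minAreaRect(P.astype(np.float32)); print(r)
E
```

```text
w1c.png 4.0
w2c.png 3.3333333333333335
1959
[0.48519236 0.05580526] -141.24296427411636 0.15786742843375035 0.014903952708761489
((0.4820091426372528, 0.05309486761689186), (0.15786325931549072, 0.014810356311500072), 38.629146575927734)
```

View pics/w1c.png

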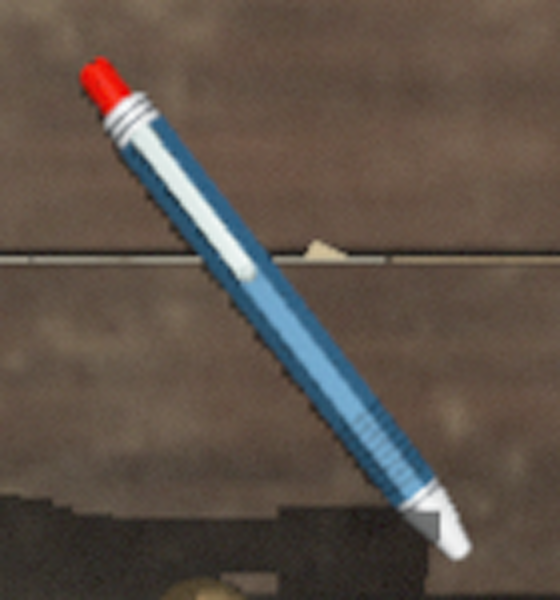

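View pics/w2c.png

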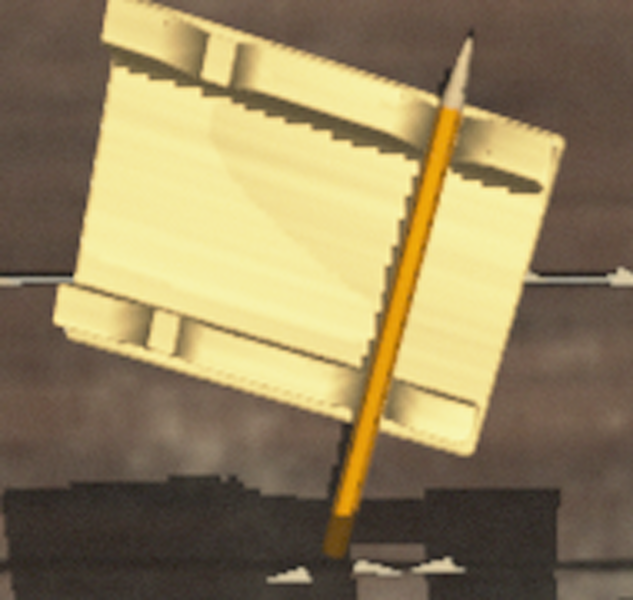

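```bash
python3 - <<'E'
from h import *
import pickle
p=pickle.load(open("w1.pkl","rb")); q=pickle.load(open("w2.pkl","rb"))
a=ray(q,246,18.3,.027); b=ray(q,229.5,99.9,.027); print("notch",a,b,np.linalg.norm(a-b),(a+b)/2,np.degrees(np.arctan2(*(a-b)[1::-1])))
# pencil ends, for parallel check
c=ray(q,180+472/3.333,30/3.333,.037); d=ray(q,180+337/3.333,545/3.333,.037); print("pencil",c,d,np.linalg.norm(c-d),np.degrees(np.arctan2(*(c-d)[1::-1])))
print("scroll",ray(p,292,182,.03),"neck",ray(q,355,195,.03),ray(q,215,235,.03), ray(q,296,180,.0))
E
python3 - <<'E'
from h import *
s=env.grab_frame("side"); crop(s,240,230,400,350,"side_h.png")
for u,v in ((330.3,256.4),(364.5,295.8)): print(ray(s,u,v,.048))
for r in env.search_frame(s,"fence")+env.search_frame(s,"bench_hook"): print(r["xyz"],r["score"])
E
```

```text
notch [0.55349105 0.28270826 0.027     ] [0.48056579 0.30380447 0.027     ] 0.07591537303733904 [0.51702842 0.29325636 0.027     ] -16.134383810137507
pencil [0.55893287 0.21234606 0.037     ] [0.41787373 0.25285162 0.037     ] 0.14675960872864036 -16.02158153257234
scroll [0.39714336 0.07303277 0.03      ] neck [0.38178812 0.17410316 0.03      ] [0.33413771 0.3308919  0.03      ] [0.39084766 0.23972499 0.        ]
side_h.png 5.0
[ 0.49220885 -0.26948523  0.048     ]
[ 0.4855038  -0.41453756  0.048     ]
[0.3743, -0.3592, 0.0113] 0.74
[0.3758, -0.3599, 0.0102] 0.96
```

View pics/side_h.png

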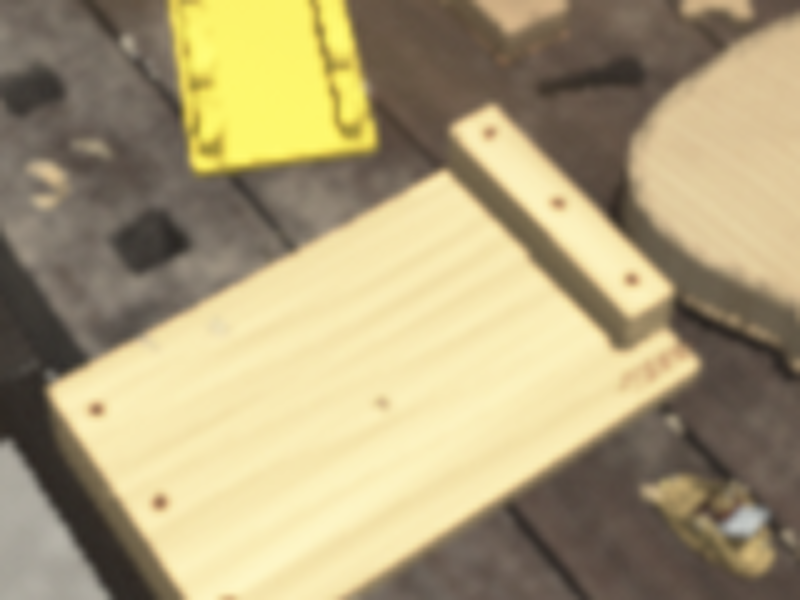

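```bash
python3 - <<'E'
from h import *
import pickle
P=[.4828,.0537]; Y=38.7
env.gripper_to(.5,grasp_force=50)
env.goto([*P,.08],[-90,0,Y])
print(env.move_straight([*P,.002],rate=.06,force_limit=8)); s=env.read_state(); print(s["position"],s["tool_rot"],s["force"])
env.gripper_to(0); s=env.read_state(); print(s["opening"]*87)
env.move_straight([*P,.12],rate=.12)
s=env.read_state(); print(s["opening"]*87,s["position"],s["force"],s["clock"])
p=env.grab_frame("wrist"); cv2.imwrite("pics/w3.png",p["image"])
pickle.dump((p,s),open("w3.pkl","wb"))
c=env.grab_frame("side"); crop(c,180,100,340,220,"side3.png")
E
```

```text
False
[0.48308812 0.05383253 0.00237424] [-9.00147454e+01 -4.98700937e-02  3.87074031e+01] [-0.20633912  0.26616815  0.22183867]
13.328288247311303
13.3017948272218 [0.48215748 0.05347734 0.11921964] [ 0.23082728  0.67202766 -1.13513145] 9.8917
side3.png 5.0
```

View pics/w3.png

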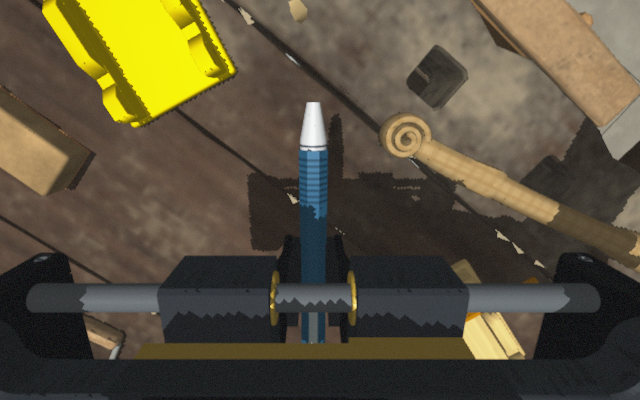

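View pics/side3.png

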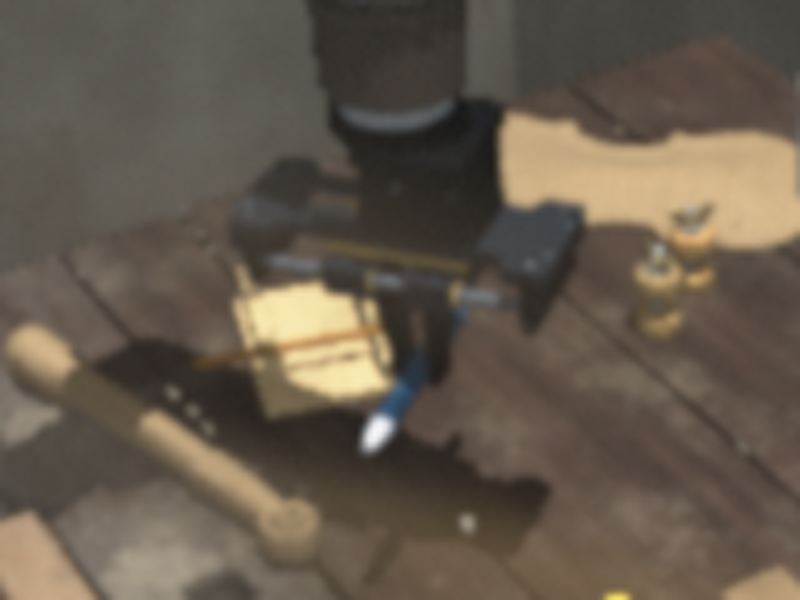

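```bash
python3 - <<'E'
from h import *
import pickle
p,s=pickle.load(open("w3.pkl","rb"))
d=np.array([np.cos(np.radians(38.7)),np.sin(np.radians(38.7)),0]); m=np.array(s["position"])+[0,0,.0046]
print(proj(p,m-.08*d),proj(p,m-.058*d))
env.goto([.37,-.342,.12],[-90,0,0])
env.move_straight([.37,-.342,.0266],rate=.12)
s=env.read_state(); print(s["position"],s["tool_rot"],s["force"],s["clock"])
c=env.grab_frame("side"); crop(c,240,210,400,330,"side4.png")
p=env.grab_frame("wrist"); cv2.imwrite("pics/w4.png",p["image"])
E
```

```text
(np.float64(313.2051682286676), np.float64(104.92897340770203)) (np.float64(313.1891850900588), np.float64(151.1598091990252))
[ 0.37071152 -0.34217586  0.02717626] [-9.00415501e+01 -6.58259152e-02  3.76815772e-02] [-0.39400236  0.26582778 -0.3192012 ] 12.4417
side4.png 5.0
```

View pics/side4.png

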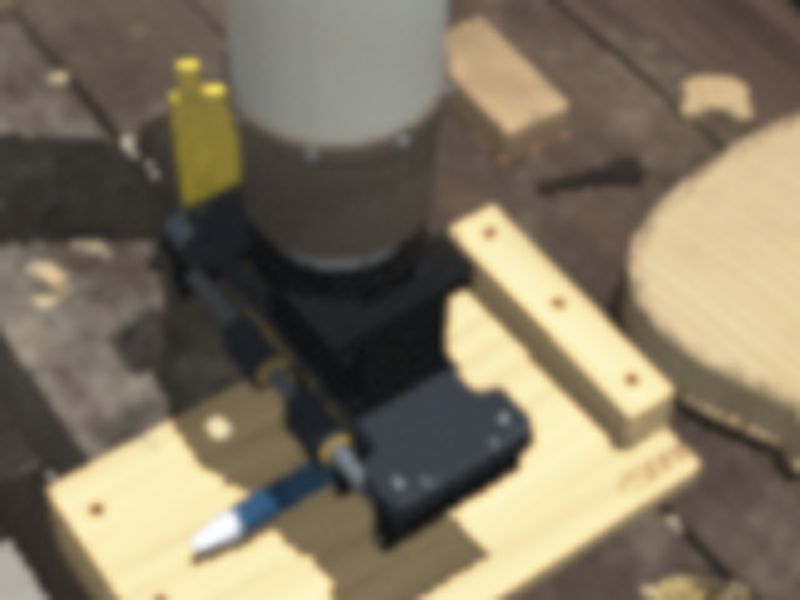

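View pics/w4.png

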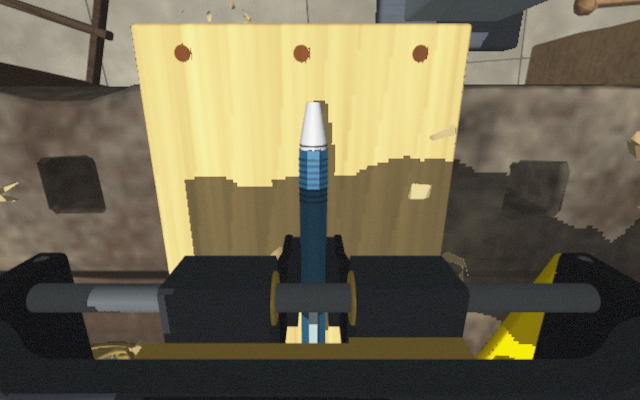

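```bash
python3 - <<'E'
from h import *
env.move_straight([.398,-.342,.0266],rate=.08,force_limit=15)
s=env.read_state(); print(s["position"],s["force"])
print(env.move_straight([.44,-.342,.0266],rate=.012,force_limit=4))
s=env.read_state(); print(s["position"],s["force"],s["clock"])
print(env.move_straight([.44,-.342,.0266],rate=.012,force_limit=22))
s=env.read_state(); print(s["position"],s["force"],s["clock"])
env.dwell(.4)
s=env.read_state(); print(s["position"],s["force"],s["opening"]*87,s["clock"])
p=env.grab_frame("wrist"); cv2.imwrite("pics/w5.png",p["image"])
E
```

```text
[ 0.39830196 -0.34176705  0.02638705] [-0.03437138  0.32642784 -1.49116115]
True
[ 0.41503942 -0.34108893  0.02547778] [-0.32352464  0.54992323 -0.39716955] 14.825
True
[ 0.42416988 -0.33900158  0.02321917] [0.13993619 0.08319663 0.25819034] 16.4667
[ 0.42248004 -0.33847704  0.02242467] [-0.05515013 -0.12859715 -0.87012178] 12.91990347634286 16.8667
```

View pics/w5.png

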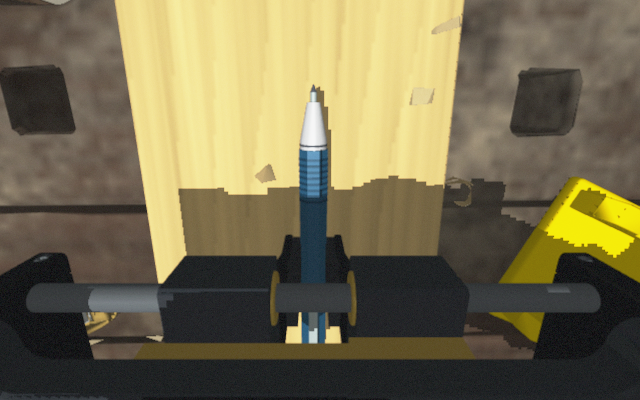

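```bash
python3 - <<'E'
from h import *
import pickle
env.move_straight([.395,-.339,.03],rotation=[-90,0,0],rate=.08)
env.move_straight([.395,-.339,.15],rate=.15)
N=[.517,.2933]
env.goto([*N,.13],[-90,0,-16.1])
s=env.read_state(); print(s["position"],s["tool_rot"],s["opening"]*87,s["clock"])
p=env.grab_frame("wrist"); cv2.imwrite("pics/w6.png",p["image"])
a=np.radians(-16.1); d=np.array([np.cos(a),np.sin(a),0]); m=np.array(s["position"])+[0,0,.0046]
print("nose,tip",proj(p,m-.08*d),proj(p,m-.088*d)); n=np.array([*N,.027])
print("notch near, far",proj(p,n-.038*d),proj(p,n+.038*d), proj(p,n-.044*d),proj(p,n-.032*d))
for c in ("scene","side"):
    q=env.grab_frame(c); cv2.imwrite(f"pics/{c}6.png",q["image"])
E
```

```text
[0.51726115 0.29250941 0.13000788] [-9.00111145e+01  2.01956435e-03 -1.61623810e+01] 13.442066026865469 20.6667
nose,tip (np.float64(312.7628461711623), np.float64(104.66280343657104)) (np.float64(312.7468743421456), np.float64(86.7971624934041))
notch near, far (np.float64(313.52362176766417), np.float64(153.11318459303456)) (np.float64(313.540630265174), np.float64(236.38471581746518)) (np.float64(313.522152044811), np.float64(145.91760059803912)) (np.float64(313.5250714340981), np.float64(160.2105748031989))
```

View pics/w6.png

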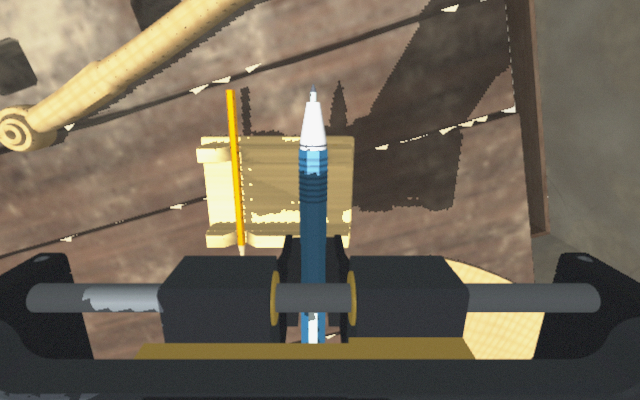

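View pics/side6.png

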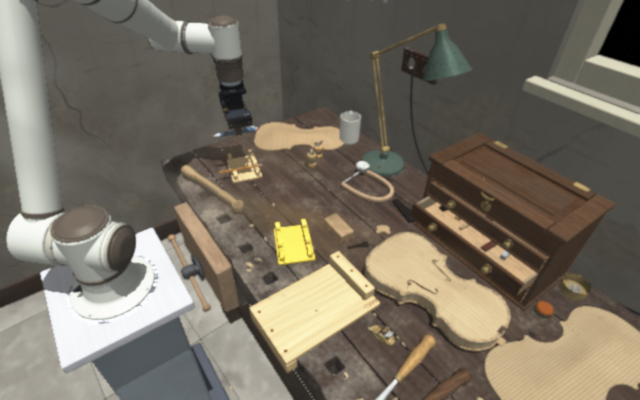

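```bash
python3 - <<'E'
from h import *
N=[.517,.2933]
env.move_straight([*N,.05],rate=.1)
print(env.move_straight([*N,.0285],rate=.02,force_limit=5))
s=env.read_state(); print(s["position"],s["tool_rot"],s["force"],s["clock"])
env.dwell(.2)
p=env.grab_frame("wrist"); cv2.imwrite("pics/w7.png",p["image"])
q=env.grab_frame("scene"); crop(q,240,240,360,330,"scene7.png")
E
```

```text
True
[0.51688237 0.29319265 0.02895794] [-9.00535352e+01  1.75899729e-02 -1.60867060e+01] [-0.6502347   0.24399658  4.7781155 ] 22.775
scene7.png 6.666666666666667
```

View pics/w7.png

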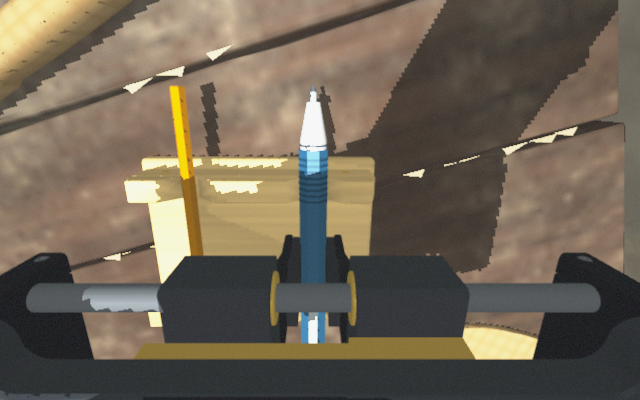

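View pics/scene7.png

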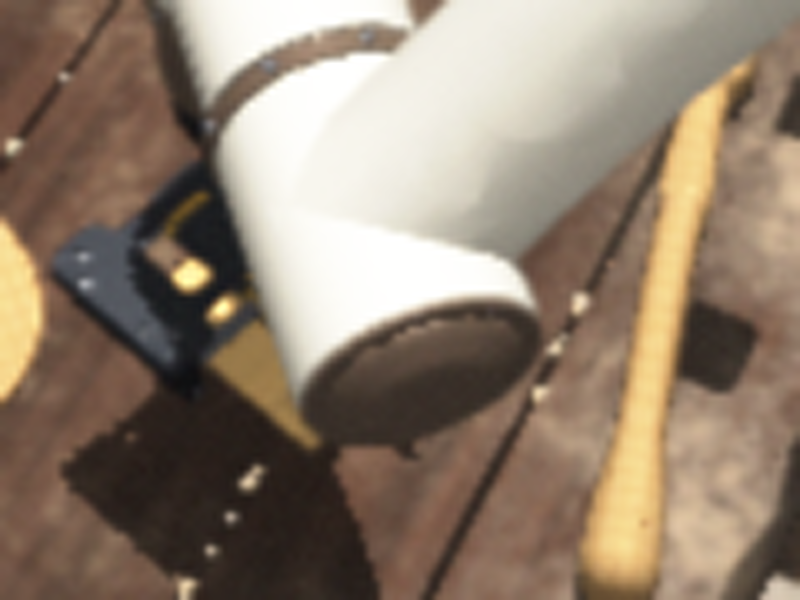

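Contact came at TCP z = 0.029, the height expected for seating in the notch. Next I release and retreat.

```bash
python3 - <<'E'
from h import *
N=[.517,.2932]
env.gripper_to(.42)
env.dwell(.2)
env.move_straight([*N,.16],rate=.12)
env.goto([.43,.26,.20],[-90,0,180-16.1])
env.dwell(.2)
s=env.read_state(); print(s["position"],s["force"],s["opening"],s["clock"])
p=env.grab_frame("wrist"); cv2.imwrite("pics/w8.png",p["image"])
a=np.radians(-16.1); d=np.array([np.cos(a),np.sin(a),0]); m=np.array([.517,.2933,.034])
for t in (-.088,-.08,-.058,0,.058,.069): print(t,np.round(proj(p,m+t*d),1))
mk=env.trace(p,"scriber"); print([(r["score"],r["mask"].sum()) for r in mk])
ys,xs=np.nonzero(mk[0]["mask"]); P=np.array([ray(p,x,y,.036)[:2] for x,y in zip(xs,ys)],np.float32); print(cv2.minAreaRect(P))
for r in env.search_frame(p,"pencil"): print(r)
E
```

```text
[0.43003097 0.26000292 0.19996229] [-0.36464486  0.04644049 -0.49708925] 0.4175523204852599 28.0333
-0.088 [260.7 192.3]
-0.08 [260.3 185.1]
-0.058 [259.3 164.8]
0 [256.3 107.1]
0.058 [253.   42.7]
0.069 [252.4  29.6]
[(0.82, np.int64(2361)), (0.57, np.int64(10510))]
((0.5085062980651855, 0.2956746518611908), (0.0166481826454401, 0.1542854607105255), 74.11665344238281)
{'xyz': [0.4931, 0.2349, 0.037], 'score': 0.89}
{'xyz': [0.5119, 0.2574, 0.0067], 'score': 0.46}
```

View pics/w8.png

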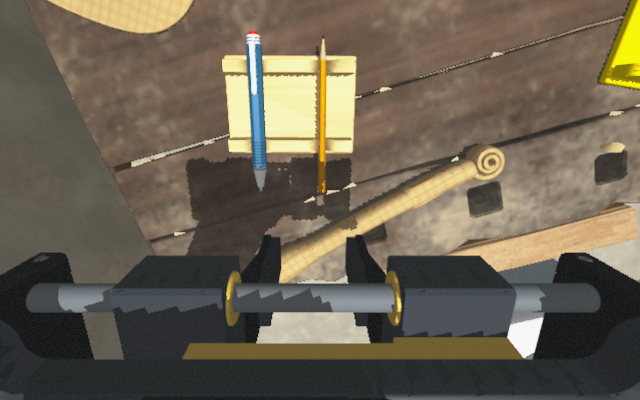

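```bash
python3 - <<'E'
from h import *
p=env.grab_frame("wrist"); crop(p,205,20,375,205,"w9.png")
q=env.grab_frame("side"); crop(q,200,130,300,205,"side9.png")
E
```

```text
w9.png 3.2432432432432434
side9.png 8.0
```

View pics/w9.png

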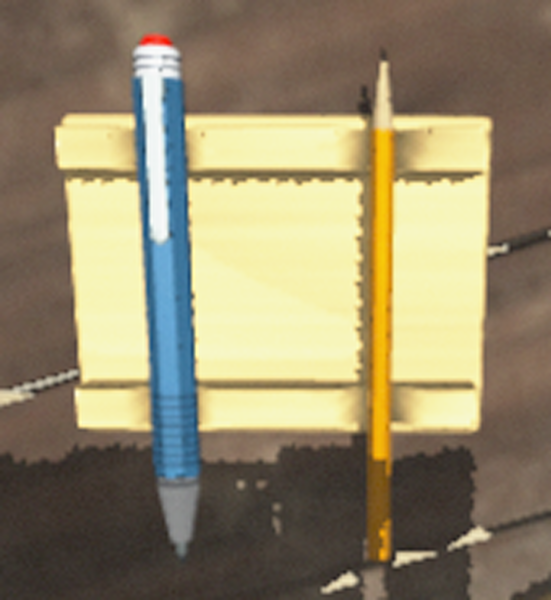

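View pics/side9.png

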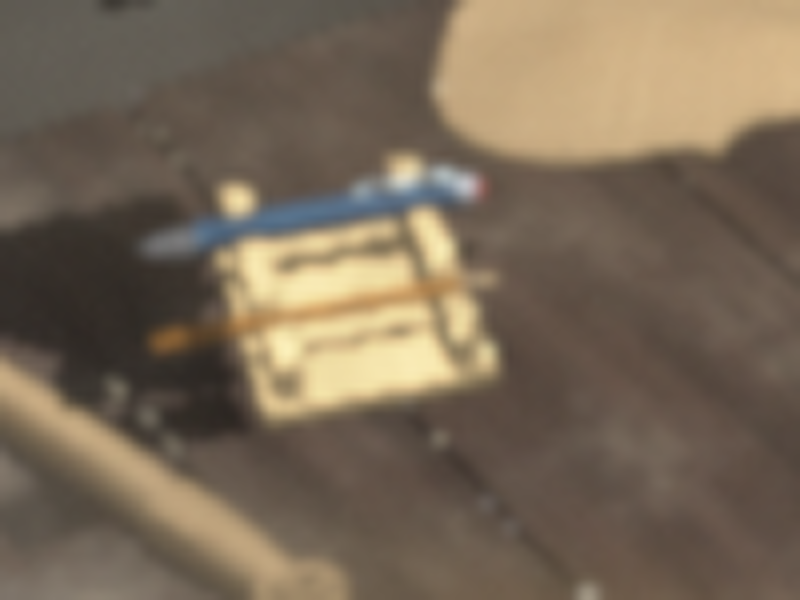

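```bash
python3 -c "
from workcell import env
env.close_job(); print(env.read_state()['clock'])"
```

```text
the job is handed in; nothing more can be done
the job is handed in; nothing more can be done
```

The scriber now lies, point out, in the empty notch of the pale tool rest, across both end boards, and I handed the job in. My last clock reading was about 28 s of the 48 s allowed, and the system gave no verdict.

- **Pick and press:** I picked the scriber up at mid-barrel and pressed its button against the bench hook's fence. In the wrist picture afterwards the bare point showed in front of the nose.
- **Position:** The last wrist picture shows the barrel across both boards, the button latched short and the point out with nothing near it. Its fitted angle is about −15.9°, against −16.1° for the notch, and the ends sit within a few pixels of where they should be. When I lowered it, contact came at the height expected for seating in the notch.
- **Other things:** The pencil was found within 1 mm of where it started. I did not measure the other loose items again; they look undisturbed in the pictures.
- **One disagreement:** While pressing, the tool position read about 4 mm off the commanded line in y and z. The grip had not shifted, and the scriber's position matched the prediction afterwards.
- **Not confirmed:** I could not read the button joint directly, so the latch is judged from the pictures alone.

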